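Lay the blue pipettor in the tray beside the green one

TASK

Pick up the blue pipettor from the bench and lay it flat, the right way up, along the middle of the bare rubber strip in the steel tray, level with the green pipettor, parallel to it and with its nozzle pointing the same way. Set it down rather than drop it, and leave the red pipettor and the green one where they lie.

Things in the scene. Friction and masses are not known exactly. Their poses are not given: they have to be found in the camera images.
- blue: pipettor lying flat: white handle, blue sleeve and button, grey nozzle; 230 mm long (all sizes in mm), 0.1 kg. Origin: underside, mid-handle (about the centre of mass). x points to the nozzle (end x=+135; button end -95). Handle x=-65 to 65, a bar 27 wide, 29 high. z up. Small white hook to y=+27 at x=-63 to -49. Loose on the bench top (height 0); the one to move.
- green: the same shape and size as the blue one, same axes and origin, but with green sleeve and button. Loose, lying on the tray's +y strip, nozzle to tray +x, origin near tray (-20, 55); stays there.
- red: the same shape and size as the blue one, same axes and origin, but with red sleeve and button. Loose on the bench top, a bystander. Either of blue and red may be the nearer to the robot.
- tray: flat stainless tray, fixed, 320 (x) by 250 (y) mm, floor 4 thick, rim 4 thick, 10 high. Origin: centre of its underside, on the bench. Two dark rubber strips along x, 260 by 60, tops 6 above the bench, centred at x=0, y=+55 and -55. The -y one is bare: blue goes there, origin at (-20, -55), nozzle to +x, as green lies on the other.
Things that resemble listed ones, but are neither listed nor needed, are in the scene too. Leave any yellow look-alike of the blue alone.

How it is judged (in metres and radians):
At the end, for the whole second after the job is handed in: Blue pipettor at rest, flat, right way up on the bare strip: origin within 25 mm along and 20 mm across of tray (-20, -55), under 14 mm up; tilt under 0.15 rad, along the tray within 0.2 rad, nozzle the green one's way; green and red within 30 mm of their starts; nothing held (x of blue in the frame of tray between -0.045 and 0.005 m and y of blue in the frame of tray between -0.075 and -0.035 m and z of blue in the frame of tray below 0.014 m and angle between blue's own z axis and vertical below 0.15 rad and angle between the x axis of blue and the x axis of tray, either way round below 0.2 rad and y of green in the frame of blue above 0.05 m and linear speed of blue below 0.02 m/s and distance of each of green, red from where it was at the start of the episode below 0.03 m); the robot touches nothing.
It fails at once if the green pipettor was moved more than 30 mm (distance of green from where it was at the start of the episode above 0.03 m).
It fails at once if the red pipettor was moved more than 30 mm (distance of red from where it was at the start of the episode above 0.03 m).
It fails at once if the blue pipettor was dropped: out of the fingers while more than 50 mm above the bench (height (world z) of blue above 0.05 m and contact force between blue and the fingers below 0.2 N).
It also fails if it takes over 42 s, if anything falls off the work surface, if the arm or the gripper's body presses on something with over 40 N, if the wrist force passes 120 N, or if a joint passes its speed limit or range.

ROBOT

A 7-joint arm with a two-finger parallel gripper is mounted at the origin on the work surface. World frame = base frame: x ahead of the robot, y to its left, z up, the work surface at z = 0. Lengths are in mm, angles in degrees, forces in N, time in s.
With the tool pointing down it reaches from about 350 to 900 mm from the base axis. Payload 8.1 kg.
Tool frame: the origin (TCP) lies at the very end of the fingers, on their centre line; the grasp point (between the pads) lies 19 mm behind it; z points along the fingers, y is the line along which they close (so a half turn about z gives the same grasp; the last joint's range is limited). The gripper opens to 85 mm and grips with 20 to 120 N. Pads are 22 mm wide; open, the fingers measure 114 mm over their backs; the gripper's body (76 mm by 85 mm) begins 54 mm behind the grasp point. The pads swing forward as they close: fully open they stand 13 mm farther back than shut.
Start: joints at [-77.67, 24.895, 1.432, 90.138, -0.665, 64.973, -4.303], TCP at [195.326, 593.708, 231.323] pointing down, gripper open.
Joint ranges: [-149.89, 149.89], [-25.12, 119.58], [-72.63, 75.52], [4.76, 147.25], [-75.54, 255.54], [6.69, 114.76], [-157.13, 157.13]. Speed limits (degrees/s): [127.2, 127.2, 172.46, 172.46, 180, 180, 180].

INTERFACE

Orientations are given as a 3x3 rotation matrix whose columns are the frame's x, y, z axes.
In Python, from station import r gives the robot as it stands. The module is installed in compiled form; this text tells all that it offers.
- The arm moves only by the shell command python3 -m crank 'ROWS' [FORCE]. ROWS is JSON, a list of rows, each a list of 7 numbers: the finger opening in mm, from 0 to 85.4, then the shift along the tool's x, y, z scaled (see below), then the turn, a rotation vector about the tool's x, y, z scaled (see below). In form: [[grip, dx, dy, dz, wx, wy, wz], ...]. A call has exactly 8 rows; each row shifts and turns the commanded pose from where the row before left it, along the tool's axes as they then stand; what a row does not reach is not made up. The controller multiplies each number of a shift by 400 mm and each number of a turn by 60 degrees. A row lasts 1/10 s, in which the tool goes at most 50 mm and 8.59 degrees, less where a joint would pass 70% of its speed; a pose out of reach is approached as far as the arm can. A call with a number of a shift or a turn outside -1 to 1 is refused whole. A call with a gripper value outside its range is refused whole. The fingers move at their own pace and stop on an object; FORCE is the grip in N (left out, the last holds). Time passes only in rows, so rows that do not move let the fingers close, or fill a call up. It gives the time, the measured TCP pose, the force, the opening and the grip force at its end, in the units of the state.
- r.get_obs(): the state, without advancing time (a new reading comes with each control period).
- r.capture(name): name is "scene" or "top" or "wrist"; returns the picture (480x640x3 uint8, red, green, blue); there is no depth.
- r.camera_params(name): a dict with "fovy" (degrees; the focal length in pixels is half the picture's height over the tangent of half this angle, whatever the lens; pixels are square), "cx", "cy" (the principal point, pixels), "pose" (4x4, takes a point from camera to world coordinates); the wrist camera has in their place "hand_eye" (4x4, takes a point from camera to tool coordinates, whose origin is the TCP and whose axes are the flange's). Camera axes: x right, y up, looking along -z (the intrinsics and any distortion apply to the point x, -y, -z); pixel columns grow to the right and rows downward; lengths in mm; the calibration is good to about 2 mm. A picture is of the moment at which its call begins: read the wrist's pose just before it. camera_params takes no time and is no camera call.
- r.hand_in(): hands the job in; it is judged then, once.
Trained networks look in the newest picture that a camera, given by its name, has taken for a name from the list of things; names that differ only in an ending like _2 or _b are one class to them, and where a whole thing is asked for, a point or a joint stands for the part that bears it (a point fixed in the world has none). Each returns a list of dicts, best first, with "score" (0 to 1); they miss things now and then, are a little off and sometimes report something else, mostly with a low value. They report only what shows in the picture. A call takes as long as a camera call. They do not tell look-alikes from the thing itself.
- r.recognise(thing, camera): "rect" ([left, top, width, height] in pixels, round what is visible of it).
- r.regions_of(thing, camera): "pixels" (480x640 bool, what is visible of it) and "rect" ([left, top, width, height] in pixels, round what is visible of it).
- r.landmark_of(thing, camera): "location" ([column, row] in pixels: a listed point, or the origin of a listed thing).
The state is a dict: "t": time; "joint_pos": joint angles; "joint_velocities": joint speeds; "effort": joint torques, N m; "eef_pos": TCP position; "orientation": TCP orientation; "force": force on the tool from outside, world axes, zero at the start; "wrist_torque": the same for the moment, N m; "grip_width": finger opening in mm; "grasp_force": force on a finger pad.
Only numpy, scipy, OpenCV 4.12 (cv2) and the standard library are available. Lean on these libraries where they do the work, as an engineer would, in place of code of your own. Each camera call takes 0.05 s, during which the arm holds its last target. There are 200 camera calls.

## Working session

There is one attempt and no reset: what is moved stays moved. The work goes in short steps, Python scripts to look and compute and a shell command to move; the robot and the scene stay as the last step left them, time stands still between calls to the robot, and variables do not carry over. Pictures are saved under pics/ and viewed, at most 10 in all, crops included, and the job is handed in when it is done.

```bash
mkdir -p pics
python3 - <<'E'
from station import r
import cv2,numpy as np
o=r.get_obs();print(o['t'],o['eef_pos'],np.round(o['orientation'],3))
for c in("top","scene"):
    im=r.capture(c);cv2.imwrite(f"pics/{c}0.png",im[:,:,::-1])
    p=r.camera_params(c);print(c,p)
    for t in("blue","green","red","tray"):
        for d in r.regions_of(t,c)[:4]:
            print(t,round(d['score'],2),d['rect'],im[d['pixels']].mean(0).round())
        print(' lm',[(round(d['score'],2),np.round(d['location'])) for d in r.landmark_of(t,c)[:4]])
print(r.camera_params("wrist"))
E
```

```text
0.0 [195.17154889 593.20127744 230.52615412] [[-0.95   0.313 -0.   ]
 [ 0.313  0.95  -0.002]
 [-0.    -0.002 -1.   ]]
top {'fovy': 56.646637848830856, 'cx': 328.1289855305405, 'cy': 235.66449867793827, 'pose': array([[ 1.62270838e-02,  9.95931240e-01, -8.86433735e-02,
         4.55328083e+02],
       [-9.99697738e-01,  1.77980405e-02,  1.69606088e-02,
         3.20614837e+01],
       [ 1.84692785e-02,  8.83413587e-02,  9.95919018e-01,
         1.15669483e+03],
       [ 0.00000000e+00,  0.00000000e+00,  0.00000000e+00,
         1.00000000e+00]])}
blue 0.89 [321.7, 112.6, 78.7, 42.0] [239. 232. 105.]
blue 0.81 [443.3, 312.2, 32.9, 88.0] [247. 242. 106.]
blue 0.56 [376.1, 276.0, 88.5, 21.5] [157. 183. 240.]
 lm [(0.88, array([456., 363.])), (0.68, array([425., 285.])), (0.65, array([367., 134.]))]
green 0.71 [183.0, 211.5, 24.7, 90.1] [148. 212. 154.]
green 0.61 [373.4, 274.7, 88.7, 22.4] [157. 181. 237.]
 lm [(0.94, array([200., 266.]))]
red 0.68 [348.6, 196.7, 80.5, 30.3] [248. 151. 145.]
 lm [(0.8, array([393., 214.]))]
tray 0.85 [156.6, 191.1, 126.0, 140.3] [195. 199. 202.]
 lm [(0.
[... 716 characters left out ...]

green 0.83 [417.9, 264.0, 75.9, 45.2] [138. 182. 138.]
 lm [(0.87, array([460., 288.]))]
red 0.59 [200.6, 221.4, 96.4, 22.7] [204. 122. 115.]
 lm [(0.69, array([238., 236.]))]
tray 0.69 [339.6, 229.8, 194.5, 116.9] [159. 163. 160.]
 lm [(0.65, array([434., 284.]))]
{'fovy': 61.688946728916655, 'cx': 315.6501766141055, 'cy': 244.47364012919306, 'hand_eye': array([[-1.03724053e-03,  9.65590772e-01,  2.60064193e-01,
         6.56400780e+01],
       [ 9.99999307e-01,  8.56885757e-04,  8.06873224e-04,
        -2.82452956e-01],
       [ 5.56264036e-04,  2.60064850e-01, -9.65590992e-01,
        -1.42918900e+02],
       [ 0.00000000e+00,  0.00000000e+00,  0.00000000e+00,
         1.00000000e+00]])}
```

View pics/top0.png

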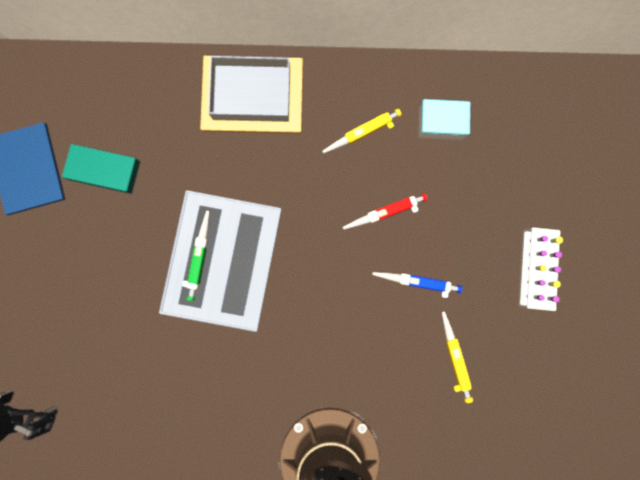

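Run:
```python
import cv2
im=cv2.imread("pics/top0.png")
cv2.imwrite("pics/crop0.png",cv2.resize(im[180:310,320:480],None,fx=4.5,fy=4.5,interpolation=2))
```

```text
(no output)
```

View pics/crop0.png

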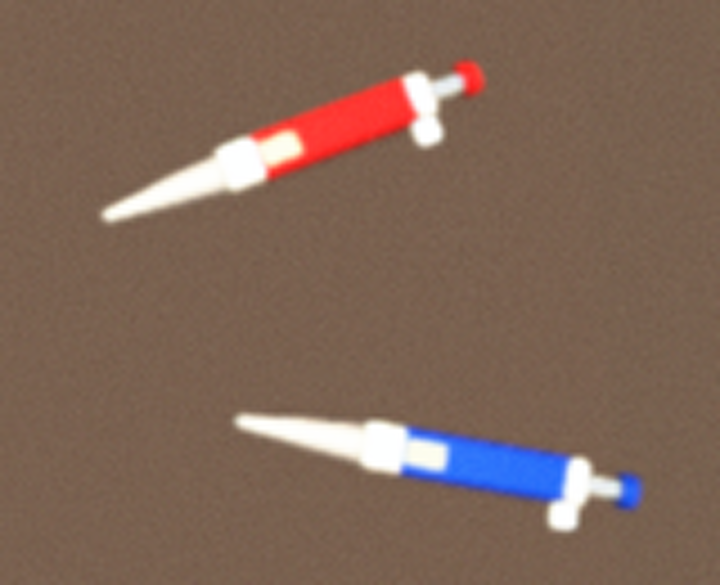

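The top picture shows five pipettors. Yellow ones lie at (362,131) and (457,358), red at (386,211), green in the tray at (198,255), and blue at (417,282). Only the one at (417,282) has a blue sleeve and button. The enlarged crop confirms it: nozzle tip at (373,273), button at (462,289), hook at (445,294), right way up. The bare strip is at (242,264).

```bash
cat > h.py <<'E'
from station import r
import cv2,numpy as np
def ray(c,px,z,T=None):
    p=r.camera_params(c);T=p['pose'] if T is None else T
    f=240/np.tan(np.radians(p['fovy']/2))
    d=T[:3,:3]@np.array([(px[0]-p['cx'])/f,-(px[1]-p['cy'])/f,-1]);o=T[:3,3]
    return o+d*(z-o[2])/d[2]
def wristT():
    o=r.get_obs();E=np.eye(4);E[:3,:3]=o['orientation'];E[:3,3]=o['eef_pos']
    return E@r.camera_params('wrist')['hand_eye'],E
E
python3 - <<'E'
from h import *
im=cv2.imread("pics/top0.png").astype(int)
def w(p,z): return ray('top',p,z)[:2]
tip,but=w((372.7,273.3),14),w((462.2,289.1),14)
x=(tip-but)/np.linalg.norm(tip-but);print('blue len',np.linalg.norm(tip-but),'org',but+95*x,tip-135*x,'ang',np.degrees(np.arctan2(x[1],x[0])))
b,g,rr=im[...,0],im[...,1],im[...,2]
m=((im.max(2)-im.min(2)<25)&(im.max(2)<110)).astype(np.uint8);
m[:205]=0;m[325:]=0;m[:,:170]=0;m[:,275:]=0
n,l,s,c=cv2.connectedComponentsWithStats(m)
for i in range(1,n):
    if s[i,4]>300:
        q=cv2.boxPoints(cv2.minAreaRect(np.argwhere(l==i)[:,::-1].astype(np.float32)))
        W=np.array([w(k,6) for k in q]);print(s[i],c[i],W.mean(0),'edges',[(np.linalg.norm(e).round(),np.degrees(np.arctan2(e[1],e[0])).round(1)) for e in(W[1]-W[0],W[2]-W[1])])
# tray outer
for q in[(187,191),(281,208),(257,331),(160,315)]:print('tray',w(q,10))
gt=(im[...,1]-np.maximum(b,rr)>50)&(np.indices(b.shape)[1]>180)&(np.indices(b.shape)[1]<215)&(np.indices(b.shape)[0]>200)
print(np.argwhere(gt)[[0,-1]])
t,u=w((207.5,211),20),w((191,300),20);d=t-u;print('green',np.linalg.norm(d),np.degrees(np.arctan2(d[1],d[0])),u+95*d/np.linalg.norm(d))
E
```

```text
blue len 233.0745083756466 org [ 440.58955662 -239.53222659] [ 441.07253928 -236.49589171] ang 80.96181690253736
tray [667.12831507 380.44650311]
tray [627.26493334 135.99928268]
tray [312.04722599 188.57195955]
tray [348.47148928 434.30704919]
[[246 194]
 [300 193]]
green 228.89503333020897 -8.103453931809046 [481.86991341 341.76636085]
```

```bash
python3 -m crank '[[85,0,0,0,0,0,0.14],[85,0,0,0,0,0,0.14],[85,0,0,0,0,0,0.14],[85,0,0,0,0,0,0.14],[85,0,0,0,0,0,0.14],[85,0,0,0,0,0,0.14],[85,0,0,0,0,0,0.14],[85,0,0,0,0,0,0.14]]' 30
python3 -m crank '[[85,0,0,0,0,0,0.113],[85,0,0,0,0,0,0.113],[85,-0.083,0.067,0,0,0,0],[85,-0.083,0.067,0,0,0,0],[85,-0.083,0.067,0,0,0,0],[85,-0.083,0.067,0,0,0,0],[85,-0.083,0.067,0,0,0,0],[85,-0.083,0.067,0,0,0,0]]'
python3 -m crank '[[85,-0.083,0.067,0,0,0,0],[85,-0.083,0.067,0,0,0,0],[85,-0.083,0.067,0,0,0,0],[85,-0.083,0.067,0,0,0,0],[85,-0.083,0.067,0,0,0,0],[85,-0.083,0.067,0,0,0,0],[85,0,0,0,0,0,0],[85,0,0,0,0,0,0]]'
```

```text
t: 1.7
eef_pos: [195.3, 593.7, 231.4]
orientation: [[-0.074, 0.997, -0.0], [0.997, 0.074, 0.0], [0.0, -0.0, -1.0]]
force: [0.3, -0.2, 0.4]
grip_width: 84.9
grasp_force: 0.0
t: 2.5
eef_pos: [323.7, 370.4, 231.5]
orientation: [[0.156, 0.988, 0.0], [0.988, -0.156, 0.001], [0.001, 0.0, -1.0]]
force: [0.7, 0.4, -0.9]
grip_width: 85.2
grasp_force: 0.0
t: 3.3
eef_pos: [451.2, 149.2, 231.4]
orientation: [[0.159, 0.987, 0.0], [0.987, -0.159, 0.0], [0.0, 0.0, -1.0]]
force: [0.0, 1.0, -0.1]
grip_width: 85.0
grasp_force: 0.0
```

```bash
python3 - <<'E'
from h import *
T,E=wristT();np.save('Ttray.npy',T);cv2.imwrite('pics/w_tray.png',r.capture('wrist')[:,:,::-1])
E
python3 -m crank '[[85,-0.096,0.013,0,0,0,0],[85,-0.096,0.013,0,0,0,0],[85,-0.096,0.013,0,0,0,0],[85,-0.096,0.013,0,0,0,0],[85,-0.096,0.013,0,0,0,0],[85,-0.096,0.013,0,0,0,0],[85,-0.096,0.013,0,0,0,0],[85,-0.096,0.013,0,0,0,0]]'
python3 -m crank '[[85,-0.096,0.013,0.05,0,0,0],[85,-0.096,0.013,0.05,0,0,0],[85,0,0,0,0,0,0],[85,0,0,0,0,0,0],[85,0,0,0,0,0,0],[85,0,0,0,0,0,0],[85,0,0,0,0,0,0],[85,0,0,0,0,0,0]]'
python3 - <<'E'
from h import *
T,E=wristT();np.save('Tblue.npy',T);cv2.imwrite('pics/w_blue.png',r.capture('wrist')[:,:,::-1])
a=cv2.imread('pics/w_tray.png');b=cv2.imread('pics/w_blue.png')
cv2.imwrite('pics/pair.png',cv2.resize(np.hstack([a,b]),(800,300),interpolation=cv2.INTER_AREA))
E
```

```text
t: 4.15
eef_pos: [444.3, -159.5, 231.3]
orientation: [[0.153, 0.988, 0.0], [0.988, -0.153, 0.001], [0.001, 0.0, -1.0]]
force: [0.5, -0.0, -0.3]
grip_width: 84.9
grasp_force: 0.0
t: 4.95
eef_pos: [442.8, -236.5, 191.6]
orientation: [[0.154, 0.988, 0.001], [0.988, -0.154, 0.0], [0.0, 0.001, -1.0]]
force: [-0.5, 0.7, -0.7]
grip_width: 85.1
grasp_force: 0.0
```

View pics/pair.png

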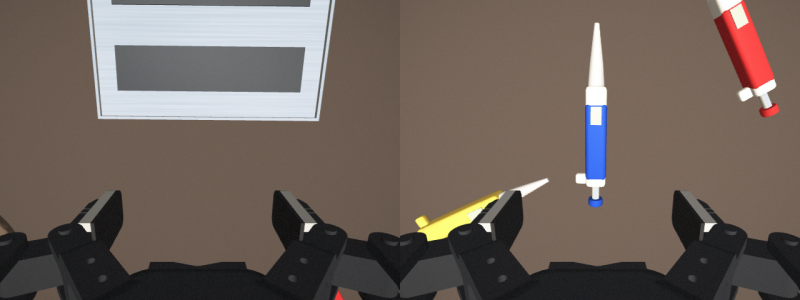

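Left half: the bare strip spans roughly (113,45)–(305,93), with the tray's near edge at y≈120. Right half: blue lies along the tool's x axis, tip (597,22), button (595,207), hook at left (581,178). The yellow one's tip is at (548,180), near the left finger.

Run:
```python
from h import *
Ta,Tb=np.load('Ttray.npy'),np.load('Tblue.npy')
a=cv2.imread('pics/w_tray.png').astype(int);b=cv2.imread('pics/w_blue.png').astype(int)
m=((a.max(2)-a.min(2)<12)&(a.max(2)<125)).astype(np.uint8);m[:40]=0;m[170:]=0;m=cv2.erode(m,np.ones((3,3)))
n,l,s,c=cv2.connectedComponentsWithStats(m);i=1+np.argmax(s[1:,4]);print(s[i])
cn=cv2.findContours((l==i).astype(np.uint8),0,1)[0];cn=max(cn,key=cv2.contourArea)
W=np.array([ray('wrist',p[0],6,Ta)[:2] for p in cn],np.float32)
R=cv2.minAreaRect(W);print('strip',R)
q=cv2.boxPoints(R)
e=max((q[1]-q[0],q[2]-q[1]),key=np.linalg.norm);e=e/np.linalg.norm(e)*np.sign(e[0]);print('tray ang',np.degrees(np.arctan2(e[1],e[0])),'target',np.array(R[0])-20*e)
m=((b[...,0]-b[...,2]>60)).astype(np.uint8);n,l,s,c=cv2.connectedComponentsWithStats(m);i=1+np.argmax(s[1:,4]);print('sleeve',s[i],c[i])
W=np.array([ray('wrist',p[::-1],29,Tb)[:2] for p in np.argwhere(l==i)],np.float32)
R=cv2.minAreaRect(W);print('sleeve',R)
for nm,p,z in(('tip',(315,36),14),('but',(312.5,331),14)):print(nm,ray('wrist',p,z,Tb)[:2])
T,E=wristT()
for p in((236,287),(163,322),(190,300)):
  w=ray('wrist',p,14,Tb);print('yellow tool',(E[:3,:3].T@(w-E[:3,3]))[:2])
tip,but=ray('wrist',(315,36),14,Tb),ray('wrist',(312.5,331),14,Tb);x=(tip-but)/np.linalg.norm(tip-but);print('len',np.linalg.norm(tip-but),np.degrees(np.arctan2(x[1],x[0])));o=but+95*x;print('org',o[:2],tip[:2]-135*x[:2])
d=o-E[:3,3];print('tool d',E[:3,:3].T@d)
```

```text
[  185    74   302    73 20624]
strip ((481.4761047363281, 232.44110107421875), (57.743255615234375, 257.4219055175781), 80.24341583251953)
tray ang -9.756581 target [461.76537323 235.83035517]
sleeve [ 296  167   35  121 3427] [312.97811497 232.33498687]Traceback (most recent call last):
  File "<stdin>", line 12, in <module>
  File "h.py", line 4, in ray
    p=r.camera_params(c);T=p['pose'] if T is None else T
ValueError: time passes only in moves, steps and waits
```

```bash
sed -i 's/p=r.camera_params(c);T/p=cp(c);T/; 2a import functools\ncp=functools.cache(lambda c:r.camera_params(c))' h.py
python3 - <<'E'
from h import *
Tb=np.load('Tblue.npy');b=cv2.imread('pics/w_blue.png').astype(int)
T,E=wristT()
m=((b[...,0]-b[...,2]>60)).astype(np.uint8);n,l,s,c=cv2.connectedComponentsWithStats(m);i=1+np.argmax(s[1:,4])
W=np.array([ray('wrist',p[::-1],29,Tb)[:2] for p in np.argwhere(l==i)],np.float32)
R=cv2.minAreaRect(W);print('sleeve',R)
for p in((236,287),(163,322),(190,300)):
  w=ray('wrist',p,14,Tb);print('yellow tool',(E[:3,:3].T@(w-E[:3,3]))[:2])
tip,but=ray('wrist',(315,36),14,Tb),ray('wrist',(312.5,331),14,Tb);x=(tip-but)/np.linalg.norm(tip-but);print('len',np.linalg.norm(tip-but),np.degrees(np.arctan2(x[1],x[0])));o=but+95*x;print('org',o[:2],tip[:2]-135*x[:2])
d=o-E[:3,3];print('tool d',E[:3,:3].T@d)
print(r.get_obs()['t'],np.round(r.get_obs()['joint_pos'],1))
E
```

```text
sleeve ((440.13153076171875, -240.94769287109375), (95.7076187133789, 25.912813186645508), 80.93191528320312)
yellow tool [-58.1918426  -67.69064169]
yellow tool [ -90.62806177 -132.94767459]
yellow tool [ -70.04173583 -107.75405256]
len 235.05904313999676 80.50868764255053
org [ 440.34208719 -240.76872379] [ 441.17631356 -235.77893584]
tool d [ -4.37970515  -1.79024872 177.5485154 ]
5.0 [-12.3  18.8  44.6 112.6 -16.1  54.8  31.3]
```

```bash
python3 -m crank '[[85,-0.006,-0.005,0.08,0,0,0],[85,0,0,0.08,0,0,0],[85,0,0,0.08,0,0,0],[85,0,0,0.08,0,0,0],[85,0,0,0.08,0,0,0],[85,0,0,0.04,0,0,0],[85,0,0,0.028,0,0,0],[85,0,0,0,0,0,0]]'
python3 -m crank '[[15,0,0,0,0,0,0],[15,0,0,0,0,0,0],[15,0,0,0,0,0,0],[15,0,0,0,0,0,0],[15,0,0,0,0,0,0],[15,0,0,0,0,0,0],[15,0,0,0,0,0,0],[15,0,0,0,0,0,0]]' 40
```

```text
t: 5.8
eef_pos: [439.5, -239.2, 3.2]
orientation: [[0.156, 0.988, -0.002], [0.988, -0.156, 0.001], [0.0, -0.002, -1.0]]
force: [-0.0, -0.3, 0.4]
grip_width: 84.9
grasp_force: 0.0
t: 6.6
eef_pos: [440.4, -239.5, 4.8]
orientation: [[0.156, 0.988, 0.001], [0.988, -0.156, 0.0], [0.0, 0.001, -1.0]]
force: [-1.2, 1.3, 8.6]
grip_width: 25.4
grasp_force: 39.5
```

```bash
python3 -m crank '[[15,0,0,-0.02,0,0,0],[15,0,0,-0.05,0,0,0],[15,0,0,-0.06,0,0,0],[15,0,0,-0.06,0,0,0],[15,0,0,-0.06,0,0,0],[15,0,0,-0.06,0,0,0],[15,0,0,0,0,0,0],[15,0,0,0,0,0,0]]' 40
python3 - <<'E'
from h import *
o=r.get_obs();print(o['t'],o['eef_pos'],np.round(o['joint_pos'],1))
T,E=wristT();np.save('Theld.npy',T)
cv2.imwrite('pics/held.png',r.capture('wrist')[:,:,::-1])
E
```

```text
t: 7.4
eef_pos: [440.1, -239.2, 128.5]
orientation: [[0.156, 0.988, 0.001], [0.988, -0.156, 0.0], [0.0, 0.001, -1.0]]
force: [0.3, 0.6, -1.8]
grip_width: 25.4
grasp_force: 39.8
7.4 [ 440.14650069 -239.21805473  128.49344436] [ -8.8  24.   41.8 116.8 -21.8  47.   36.8]
```

View pics/held.png

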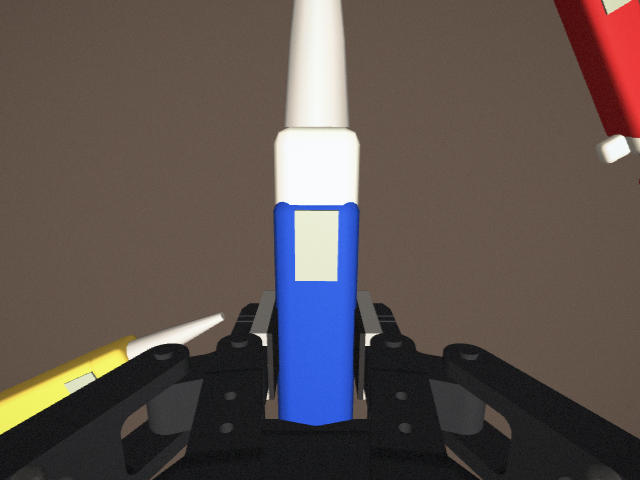

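Blue is held centrally between the pads, with the sleeve front edge at row 206 and the handle block front at row 128. I'll check its pitch in the scene camera.

Run:
```python
from h import *
im=r.capture('scene');p=r.camera_params('scene');f=240/np.tan(np.radians(p['fovy']/2))
T,E=wristT();out=im[:,:,::-1].copy()
def pj(q):
    w=E[:3,:3]@np.array(q,float)+E[:3,3];c=p['pose'][:3,:3].T@(w-p['pose'][:3,3]);return np.array([p['cx']+f*c[0]/-c[2],p['cy']-f*c[1]/-c[2]])
k=5;x0,y0=180,110
crop=cv2.resize(out[y0:y0+115,x0:x0+155],None,fx=k,fy=k,interpolation=2)
for q in((135,0,-9),(65,0,-9),(-95,0,-9)):
    u=pj(q);print(q,u.round(1));cv2.circle(crop,tuple(int(v) for v in (u-[x0,y0]+.5)*k),4,(0,255,0),1)
cv2.imwrite('pics/sc1.png',crop)
```

```text
(135, 0, -9) [299.9 167.8]
(65, 0, -9) [281.7 158.9]
(-95, 0, -9) [244.2 140.7]
```

View pics/sc1.png

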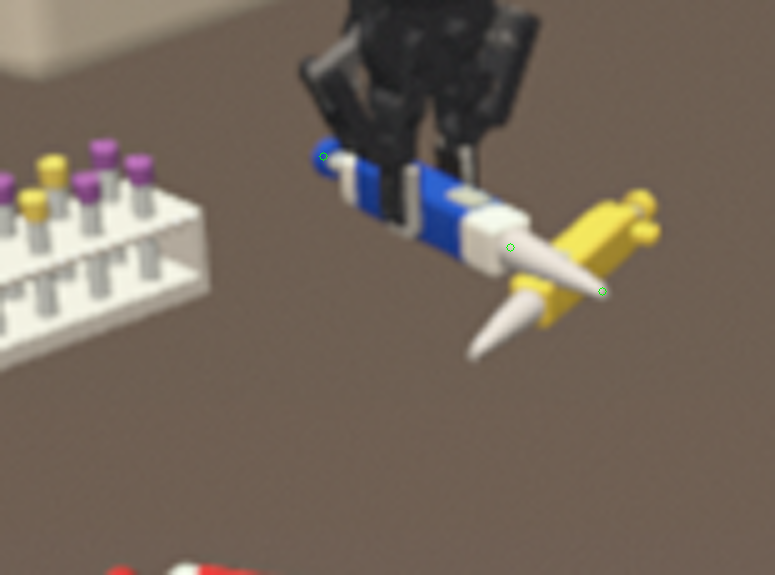

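The predicted ends (green circles) match the button and nozzle tip, so blue hangs level and is held at its origin. Next I carry it to the strip.

```bash
python3 -m crank '[[15,0.07,-0.008,0,0,0,0],[15,0.1,-0.011,0,0,0,0],[15,0.1,-0.011,0,0,0,0],[15,0.1,-0.011,0,0,0,0],[15,0.1,-0.011,0,0,0,0],[15,0.1,-0.011,0,0,0,0],[15,0.1,-0.011,0,0,0,0],[15,0.1,-0.011,0,0,0,0]]'
python3 -m crank '[[15,0.1,-0.011,0,0,0,0],[15,0.1,-0.011,0,0,0,0],[15,0.1,-0.011,0,0,0,0],[15,0.07,-0.008,0,0,0,0],[15,0.04,-0.006,0,0,0,0],[15,0,0,0,0,0,0.1],[15,0,0,0,0,0,0.13],[15,0,0,0,0,0,0.13]]'
python3 -m crank '[[15,0,0,0,0,0,0.13],[15,0,0,0,0,0,0.13],[15,0,0,0,0,0,0.13],[15,0,0,0,0,0,0.13],[15,0,0,0,0,0,0.13],[15,0,0,0,0,0,0.13],[15,0,0,0,0,0,0.13],[15,0,0,0,0,0,0.13]]'
python3 -m crank '[[15,0,0,0,0,0,0.11],[15,0,0,0,0,0,0],[15,0,0,0,0,0,0],[15,0,0,0,0,0,0],[15,0,0,0,0,0,0],[15,0,0,0,0,0,0],[15,0,0,0,0,0,0],[15,0,0,0,0,0,0]]'
python3 -c "
from h import *
o=r.get_obs();print(np.round(o['joint_pos'],1));R=o['orientation'];print(np.degrees(np.arctan2(R[1,0],R[0,0])),R.T@(np.array([461.5,235.5,o['eef_pos'][2]])-o['eef_pos']))"
```

```text
t: 8.3
eef_pos: [453.6, 71.5, 127.3]
orientation: [[0.156, 0.988, -0.001], [0.988, -0.156, -0.001], [-0.001, -0.001, -1.0]]
force: [1.2, 0.2, -1.3]
grip_width: 25.3
grasp_force: 39.7
t: 9.1
eef_pos: [461.1, 233.8, 127.5]
orientation: [[0.514, 0.858, -0.001], [0.858, -0.514, -0.001], [-0.002, -0.0, -1.0]]
force: [0.8, -0.8, -1.2]
grip_width: 25.2
grasp_force: 39.6
t: 9.9
eef_pos: [461.1, 233.8, 127.6]
orientation: [[0.998, -0.059, -0.001], [-0.059, -0.998, -0.001], [-0.001, 0.001, -1.0]]
force: [-0.2, 0.7, -1.3]
grip_width: 25.0
grasp_force: 39.6
t: 10.7
eef_pos: [461.5, 235.0, 128.2]
orientation: [[0.986, -0.166, 0.0], [-0.166, -0.986, 0.0], [-0.0, -0.0, -1.0]]
force: [0.4, 0.3, -1.1]
grip_width: 25.3
grasp_force: 39.6
[-76.9  35.5  65.9 115.3 -39.9  55.7 -90. ]
-9.554014794752295 [-3.18163302e-02 -4.61008581e-01  1.04931245e-04]
```

```bash
python3 -m crank '[[15,0,0,0.05,0,0,0],[15,0,0,0.06,0,0,0],[15,0,0,0.06,0,0,0],[15,0,0,0.05,0,0,0],[15,0,0,0.035,0,0,0],[15,0,0,0.015,0,0,0],[15,0,0,0.01,0,0,0],[15,0,0,0,0,0,0]]'
python3 -m crank '[[15,0,0,0.003,0,0,0],[15,0,0,0.003,0,0,0],[15,0,0,0.003,0,0,0],[15,0,0,0,0,0,0],[15,0,0,0,0,0,0],[15,0,0,0,0,0,0],[15,0,0,0,0,0,0],[15,0,0,0,0,0,0]]'
```

```text
t: 11.5
eef_pos: [461.7, 235.0, 16.2]
orientation: [[0.986, -0.166, 0.0], [-0.166, -0.986, 0.0], [0.0, -0.0, -1.0]]
force: [-0.3, 0.7, -0.9]
grip_width: 25.6
grasp_force: 39.7
t: 12.3
eef_pos: [461.5, 235.0, 12.5]
orientation: [[0.986, -0.166, 0.0], [-0.166, -0.986, 0.0], [0.0, -0.0, -1.0]]
force: [0.1, -0.1, -0.4]
grip_width: 25.3
grasp_force: 39.7
```

```bash
python3 -m crank '[[15,0,0,0.002,0,0,0],[15,0,0,0.002,0,0,0],[15,0,0,0.001,0,0,0],[15,0,0,0,0,0,0],[15,0,0,0,0,0,0],[15,0,0,0,0,0,0],[15,0,0,0,0,0,0],[15,0,0,0,0,0,0]]'
```

```text
t: 13.1
eef_pos: [461.5, 235.0, 10.8]
orientation: [[0.986, -0.166, -0.0], [-0.166, -0.986, 0.001], [-0.0, -0.001, -1.0]]
force: [-2.7, 0.6, 5.8]
grip_width: 25.4
grasp_force: 40.7
```

```bash
python3 -m crank '[[30,0,0,0,0,0,0],[40,0,0,0,0,0,0],[50,0,0,0,0,0,0],[50,0,0,0,0,0,0],[50,0,0,0,0,0,0],[50,0,0,0,0,0,0],[50,0,0,0,0,0,0],[50,0,0,0,0,0,0]]'
python3 -m crank '[[50,0,0,-0.02,0,0,0],[50,0,0,-0.05,0,0,0],[50,0,0,-0.08,0,0,0],[50,0,0,-0.1,0,0,0],[50,0,0,-0.1,0,0,0],[50,0,0,-0.1,0,0,0],[50,0,0,0,0,0,0],[50,0,0,0,0,0,0]]'
python3 - <<'E'
from h import *
T,E=wristT();cv2.imwrite('pics/w_end.png',r.capture('wrist')[:,:,::-1]);b=cv2.imread('pics/w_end.png').astype(int)
m=(b[...,0]-b[...,2]>60).astype(np.uint8);n,l,s,c=cv2.connectedComponentsWithStats(m);i=1+np.argmax(s[1:,4])
W=np.array([ray('wrist',p[::-1],35,T)[:2] for p in np.argwhere(l==i)],np.float32);print(s[i],cv2.minAreaRect(W))
r.capture('top');print([(d['score'],d['location']) for n in('green','red') for d in r.landmark_of(n,'top')[:1]])
E
```

```text
t: 13.9
eef_pos: [461.4, 235.0, 10.5]
orientation: [[0.986, -0.166, 0.0], [-0.166, -0.986, -0.0], [0.0, 0.0, -1.0]]
force: [0.1, 0.0, -0.0]
grip_width: 50.0
grasp_force: 0.0
t: 14.7
eef_pos: [461.6, 235.3, 191.5]
orientation: [[0.986, -0.166, 0.001], [-0.166, -0.986, 0.002], [0.001, -0.002, -1.0]]
force: [-0.4, -0.2, -0.1]
grip_width: 50.0
grasp_force: 0.0
[ 300  164   35  123 3580] ((460.1484375, 234.61880493164062), (25.465011596679688, 95.32329559326172), 79.80558013916016)
[(0.56, [389.2, 209.2])]
```

View pics/w_end.png

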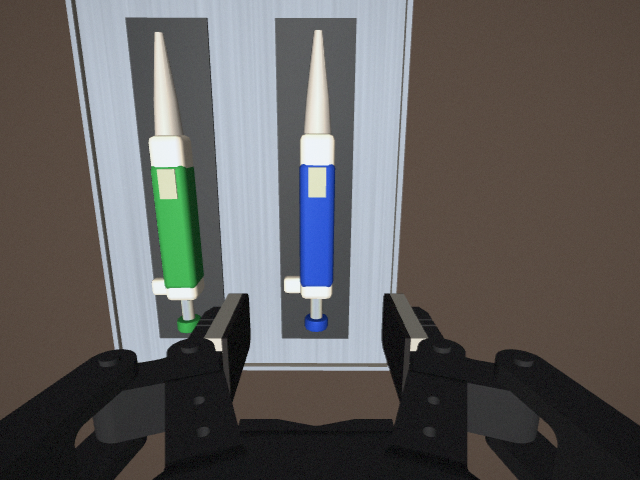

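The picture shows blue at (317,225), flat along the middle of the bare strip. It is level with and parallel to green at (178,225), nozzle the same way and hook on the same side. The gripper is clear.

```bash
python3 -c "
from station import r
print(r.hand_in())"
```

```text
the job is handed in; nothing more can be done
None
```

The blue pipettor lies flat on the bare strip, about 2 mm from the target spot by the wrist camera, level with and parallel to the green one with its nozzle the same way; it was set down gently, the red and green ones were never touched, and the job is handed in (no verdict was returned).

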